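Set the pour-over stand four clicks up and hang in the drip filter

ROBOT

A 6-joint arm with a two-finger parallel gripper is mounted at the origin on a cart in front of the work surface, level with it; the furniture and walls round the work are solid. World frame = base frame: x ahead of the robot, y to its left, z up, the work surface at z = 0. Lengths are in m, angles in rad, forces in N, time in s.
With the tool pointing down it reaches from about 0.35 to 0.975 m from the base axis. Payload 4.9 kg.
Tool frame: the origin (TCP) lies at the very end of the fingers, on their centre line; the grasp point (between the pads) lies 19 mm behind it (ctrl.grip_point_offset is the distance from the TCP to the grasp point, in m); z points along the fingers, y is the line along which they close (so a half turn about z gives the same grasp; the last joint's range is limited). The gripper opens to 85 mm and grips with 20 to 120 N. Pads are 22 mm wide; open, the fingers measure 114 mm over their backs; the gripper's body (76 mm by 85 mm) begins 54 mm behind the grasp point. The pads swing forward as they close: fully open they stand 13 mm farther back than shut.
Start: joints at [1.228, 0.053, 1.613, -0, 1.476, -0.119], TCP at [0.139, 0.609, 0.231] pointing down, gripper open.
Joint ranges: [-3.01, 3.01], [-1.01, 2.22], [0.06, 2.58], [-1.02, 4.17], [0.09, 2.62], [-3.14, 3.14]. Speed limits (rad/s): [2.57, 2.57, 3.14, 3.14, 3.14, 3.14].

INTERFACE

Orientations are given as a rotation vector (axis times angle).
In Python, from station import ctrl gives the robot as it stands.
- The arm moves only by the tool send_rows, never from a script. Its argument "rows" is a list of rows, each a list of 3 entries, a list of its own where there are three numbers: the finger opening in cm, from 0 to 8.54, then the shift along the tool's x, y, z in cm, then the turn about the tool's z in degrees. A call has 1 to 10 rows; each row shifts and turns the commanded pose from where the row before left it, along the tool's axes as they then stand; what a row does not reach is not made up. A row lasts 1/8 s, in which the tool goes at most 62.5 mm and 10.7 degrees, less where a joint would pass 70% of its speed; a pose out of reach is approached as far as the arm can. A call with a gripper value outside its range is refused whole. The fingers move at their own pace and stop on an object; "newtons" is the grip in N (left out, the last holds). Time passes only in rows, so rows that do not move let the fingers close. It gives the time, the measured TCP pose, the force, the opening and the grip force at its end, in the units of the state.
- ctrl.get_obs(): the state, without advancing time (a new reading comes with each control period).
- ctrl.get_image(name): name is "scene" or "top" or "wrist"; returns a dict with "frame" (420x560x3 uint8, red, green, blue), "range_z" (420x560 float32, m along the optical axis (not along the pixel's ray), 0 where there is no reading), "fx", "fy", "cx", "cy" (pixels), "cam_to_world" (4x4, takes a point from camera to world coordinates). Camera axes: x right, y down, z forward; pixel columns grow to the right and rows downward; lengths in m; the calibration is good to about 2 mm. The wrist camera is an equidistant fisheye: a pixel r from the principal point sees the ray r / f radians off the axis. A picture is of the moment at which its call begins.
- ctrl.finish_job(): hands the job in; it is judged then, once.
The state is a dict: "t": time; "q": joint angles; "dq": joint speeds; "effort": joint torques, N m; "tool_pos": TCP position; "tool_rot": TCP orientation; "contact_force": force on the tool from outside, world axes, zero at the start; "wrist_torque": the same for the moment, N m; "opening": finger opening in m; "grip_force": force on a finger pad.
Only numpy, scipy, OpenCV 4.12 (cv2) and the standard library are available. Lean on these libraries where they do the work, as an engineer would, in place of code of your own. Each camera call takes 0.05 s, during which the arm holds its last target. There are 200 camera calls.

TASK

Make the pour-over stand ready for the cup on its shelf: pull the ring up by the wooden knob, from its lowest rest, exactly four clicks of the ratchet, then ease it down until the pawl carries it in that fourth notch, never letting it drop. Then hang the steel drip filter in the ring, gently and fully home on its flange, and leave the cup and the things around where they are.

Things in the scene. Friction and masses are not known exactly. Their poses are not given: they have to be found in the camera images.
- stand: Fixed pour-over stand: dark wooden foot 196x128x12 mm, dark steel sleeve to 102 mm height, out of which a toothed steel column slides straight up. Origin: on the worktop, on the column's axis; -x points from the column to the ring and cup shelf, z up. A black carriage clamped on the sleeve carries the cup shelf and, on the -y side, the brass ratchet pawl with a red release tab.
- column (a joint): How far column, ring and knob are pulled up, m: 0 at the lowest rest, top stop 0.082. Weighs 0.43 kg and falls where no notch is caught; passed notches are undone only by pressing the red tab. The carriage with the pawl is clamped at another height each time, so the first click comes after 8 to 43 mm; the other four follow 10 mm apart. Only the pull on the hand tells the clicks.
- knob_top (a point): Top centre of the dark wooden pull knob on the column's axis: upright, 26 mm across, straight for 30 mm; the arm (22 mm wide) is 46 mm below this point. Pulled up slowly it weighs 3 to 5 N; over the 6 to 7 mm while a tooth lifts the pawl the pull is 10 to 16 N, then at the click it falls back within 1.5 mm. Let down 1 to 3 mm after a click, the column stands on the pawl and the pull goes to nothing.
- ring (a point): Centre of the dark steel ring's opening, level with its top face, which is 46 mm below the knob's top; it moves with the column. Opening 63 mm across, ring 83 mm outside, 8 mm thick, centre 85 mm from the column's axis.
- filter: Loose drip filter of bright steel, 0.25 kg: upright cylinder 56 mm across, its lowest 14 mm tapering to 45 mm at the foot; flange 74 mm across, 3 mm thick, underside 55 mm above the foot; lid 60 mm across to 86 mm; black lid knob 18 mm across from 86 to 114 mm above the foot, fixed to the filter. Origin: centre of the foot; z up along its axis.
- flange (a point): Centre of the underside of the filter's flange, 55 mm above its foot. It comes to lie at the ring's centre when the filter hangs fully home.
- cup: White espresso cup, 59 mm across, 55 mm high, standing on the stand's cup shelf under the ring; to be left alone. Origin: centre of its foot.
- sugar_tin: Orange canister with wooden lid, 68x68x85 mm, a bystander. Origin: centre of its foot.
- tumbler: Clear drinking glass, 80 mm across, 91 mm high, a bystander. Origin: centre of its foot.
- teaspoon: Steel teaspoon 138 mm long lying on the worktop, a bystander. Origin: under its middle.

How it is judged:
On the way:
1. the column stands on the pawl in the fourth notch, let go (contact force between notch4 and pawl_tip above 1.5 N and contact force between the fingers and column below 0.5 N), for 0.2 s.
At the end, for the whole second after the job is handed in: The column stands on the pawl in the fourth notch; the filter hangs upright in the ring (tilt below 0.06 rad), centred within 5 mm, its flange within 2.5 mm of the ring's top face, at rest; the cup stands on its shelf within 15 mm of where it was (contact force between notch4 and pawl_tip above 1.5 N and horizontal distance between flange and ring below 0.005 m and z of flange in the frame of ring between -0.003 and 0.0025 m and angle between filter's own z axis and vertical below 0.06 rad and linear speed of filter below 0.02 m/s and distance of cup from where it was at the start of the episode below 0.015 m and angle between cup's own z axis and vertical below 0.1 rad); the robot touches nothing.
It fails at once if the column is let drop (faster than 0.2 m/s downward) (velocity of joint column below -0.2 m/s).
It fails at once if the filter is pressed on the ring or its arm with more than 35 N (contact force between filter and column above 35 N).
It fails at once if the cup is shifted by more than 15 mm or tipped (distance of cup from where it was at the start of the episode above 0.015 m or angle between cup's own z axis and vertical above 0.15 rad).
It fails at once if a bystander (tin, glass, spoon) is shifted by more than 20 mm (distance of any of sugar_tin, tumbler, teaspoon from where it was at the start of the episode above 0.02 m).
It also fails if it takes over 72 s, if anything falls off the work surface, if the arm or the gripper's body presses on something with over 40 N, if the wrist force passes 120 N, or if a joint passes its speed limit or range.

## Working session

There is one attempt and no reset: what is moved stays moved. The work goes in short steps, Python scripts to look and compute and a tool call to move; the robot and the scene stay as the last step left them, time stands still between calls to the robot, and variables do not carry over. Pictures are saved under pics/ and viewed, at most 10 in all, crops included, and the job is handed in when it is done.

Besides the shell and the picture viewer there is one more tool, called after ">>>" as name(argument=value, ...), one argument or row to a line, values as JSON. send_rows: Moves the arm, as the interface text tells. Its arguments: {"type":"object","properties":{"rows":{"type":"array","items":{"type":"array"}},"newtons":{"type":"number"}},"required":["rows"]}

```bash
mkdir -p pics; cat > h.py <<'E'
import numpy as np,cv2
from station import ctrl
def cloud(im):
    d=im["range_z"];v,u=np.mgrid[:d.shape[0],:d.shape[1]]
    p=np.stack([(u-im["cx"])/im["fx"]*d,(v-im["cy"])/im["fy"]*d,d],-1)
    T=np.array(im["cam_to_world"]);return p@T[:3,:3].T+T[:3,3]
E
python3 - <<'E'
from h import *
ims=[ctrl.get_image(n) for n in("scene","top")]
for n,im in zip(("scene","top"),ims):
    cv2.imwrite(f"pics/{n}0.png",im["frame"][...,::-1]);np.savez(f"{n}0.npz",**im)
    print(n,im["fx"],np.round(im["cam_to_world"],3).tolist(), (im["range_z"]>0).mean())
o=ctrl.get_obs();print(o)
E
```

```text
scene 513.0914083433311 [[0.432, -0.694, 0.575, -0.195], [-0.902, -0.325, 0.286, -0.375], [-0.011, -0.642, -0.767, 1.085], [0.0, 0.0, 0.0, 1.0]] 0.9855017006802721
top 534.0849519446627 [[-0.009, -0.994, 0.112, 0.42], [-1.0, 0.008, -0.01, 0.008], [0.009, -0.113, -0.994, 1.287], [0.0, 0.0, 0.0, 1.0]] 0.9926658163265306
{'t': 0.1, 'q': array([ 1.22798682e+00,  5.32927792e-02,  1.61415840e+00,  2.60392104e-05,
        1.47595747e+00, -1.19002867e-01]), 'dq': array([ 0.00038988, -0.00056951, -0.00421584,  0.00019552, -0.00113417,
       -0.00092473]), 'effort': array([ 4.23509914e-05, -3.94899988e+01, -3.71363425e+01, -1.17163440e-04,
        3.86559666e-03, -5.78669699e-06]), 'tool_pos': array([0.13852186, 0.60889049, 0.23018372]), 'tool_rot': array([-3.50775920e-01, -3.12150337e+00,  2.76714568e-03]), 'contact_force': array([ 0.32934708, -0.98002609,  0.21392617]), 'wrist_torque': array([ 0.04918319, -0.03152846, -0.01669612]), 'grip_force': 0.0, 'opening': 0.08583556536731325}
```

View pics/scene0.png

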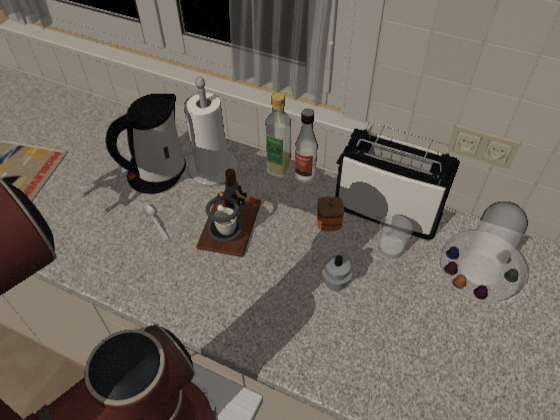

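View pics/top0.png

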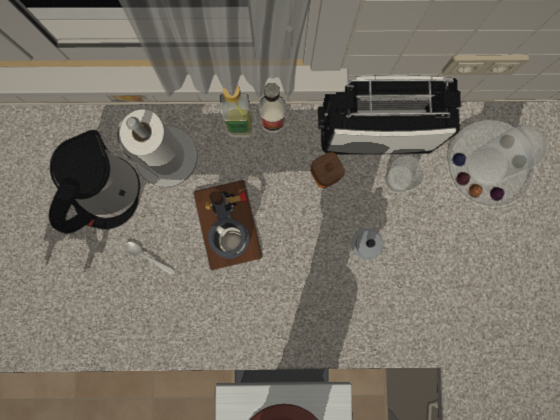

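The scene view shows the stand at (230,215) with its knob at (231,175), the filter at (338,270), the tin at (330,213) and the glass at (395,237). In the top view the knob is at (217,198), the ring at (229,238) and the filter knob at (370,243).

```bash
cat > m.py <<'E'
from h import *
for n,boxes in (("top",{"stand":(190,180,265,270),"filter":(345,220,395,268),"tin":(305,145,350,195),"glass":(380,145,425,200),"spoon":(120,235,180,280)}),("scene",{"stand":(195,160,265,255),"filter":(318,248,358,295)})):
    im=dict(np.load(f"{n}0.npz"));P=cloud(im)
    for k,(a,b,c,d) in boxes.items():
        Q=P[b:d,a:c].reshape(-1,3);F=im["frame"][b:d,a:c].reshape(-1,3)
        print(n,k,"zmax",np.round(np.sort(Q[:,2])[-5:],4))
        for lo in np.arange(0.0,.26,.01):
            m=(Q[:,2]>lo)&(Q[:,2]<=lo+.01)
            if m.sum()>3 and k in("stand","filter"):
                print(f"  z{lo:.2f} n{m.sum()} min{Q[m].min(0)[:2].round(3)} max{Q[m].max(0)[:2].round(3)} med{np.median(Q[m],0).round(4)}")
E
python3 m.py
python3 - <<'E'
import cv2
a=cv2.imread('pics/scene0.png')[155:255,185:275];b=cv2.imread('pics/top0.png')[175:275,185:275]
cv2.imwrite('pics/crop.png',cv2.resize(cv2.hconcat([a,b]),None,fx=4.4,fy=4.4,interpolation=cv2.INTER_CUBIC))
E
```

```text
top stand zmax [1.2868 1.2868 1.2868 1.2868 1.2868]
  z0.00 n1761 min[0.417 0.041] max[0.634 0.221] med[0.5302 0.1282 0.0039]
  z0.01 n1553 min[0.418 0.049] max[0.629 0.21 ] med[0.537  0.1204 0.0124]
  z0.03 n329 min[0.444 0.076] max[0.556 0.16 ] med[0.4904 0.1226 0.0369]
  z0.04 n206 min[0.446 0.078] max[0.572 0.157] med[0.485  0.1149 0.0451]
  z0.05 n115 min[0.461 0.082] max[0.593 0.176] med[0.4982 0.117  0.0556]
  z0.06 n198 min[0.461 0.081] max[0.593 0.175] med[0.5736 0.1155 0.064 ]
  z0.07 n95 min[0.461 0.094] max[0.592 0.175] med[0.5659 0.1223 0.0735]
  z0.08 n87 min[0.456 0.082] max[0.594 0.157] med[0.5076 0.1339 0.0877]
  z0.09 n125 min[0.458 0.082] max[0.593 0.161] med[0.503  0.1313 0.0924]
  z0.10 n61 min[0.451 0.081] max[0.58  0.158] med[0.5125 0.1274 0.109 ]
  z0.11 n600 min[0.449 0.08 ] max[0.586 0.162] med[0.5099 0.1291 0.1134]
  z0.12 n10 min[0.488 0.128] max[0.575 0.157] med[0.5633 0.1316 0.1263]
  z0.13 n8 min[0.559 0.129] max[0.567 0.146] med[0.562  0.1336 0.1362]
  z0.14 n8 min[0.559 0.128] max[0.575 0.143] med[0.5618 0.1336 0.1454]
  z0.15 n84 min[0.56  0.127] max
[... 2545 characters left out ...]
40 min[ 0.442 -0.224] max[ 0.464 -0.177] med[ 0.448  -0.2022  0.0341]
  z0.04 n6 min[ 0.444 -0.214] max[ 0.45 -0.2 ] med[ 0.4468 -0.2091  0.0405]
  z0.05 n163 min[ 0.436 -0.234] max[ 0.494 -0.162] med[ 0.4519 -0.2068  0.0578]
  z0.06 n83 min[ 0.438 -0.234] max[ 0.494 -0.164] med[ 0.4511 -0.2053  0.0622]
  z0.07 n50 min[ 0.444 -0.226] max[ 0.505 -0.167] med[ 0.4499 -0.2029  0.0758]
  z0.08 n336 min[ 0.442 -0.227] max[ 0.502 -0.169] med[ 0.4663 -0.2015  0.0845]
  z0.09 n25 min[ 0.454 -0.216] max[ 0.484 -0.187] med[ 0.4656 -0.2006  0.0924]
  z0.10 n19 min[ 0.464 -0.206] max[ 0.478 -0.189] med[ 0.466  -0.2006  0.1052]
  z0.11 n39 min[ 0.464 -0.206] max[ 0.481 -0.191] med[ 0.4712 -0.1979  0.1131]
```

View pics/crop.png

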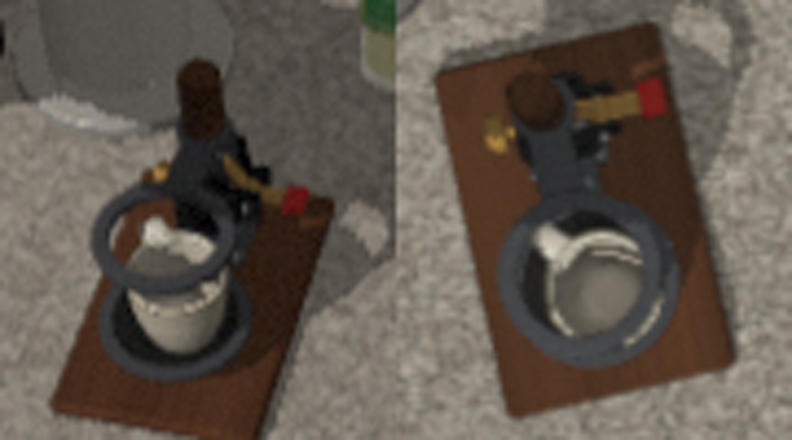

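The crop shows the column knob upright at about (200,95) on the left and (535,97) on the right. The ring arm points toward the robot and the cup sits under the ring.

From the cloud:

| Item | x, y (m) | z (m) |
|---|---|---|
| Column knob | 0.571, 0.1395 | top 0.161 |
| Ring | 0.490, 0.120 | 0.114 |
| Filter | 0.473, -0.197 | – |

```bash
cat >> h.py <<'E'
from scipy.spatial.transform import Rotation as R
def to(*targets,tool=None):
    o=ctrl.get_obs();p=np.array(o["tool_pos"]);r=R.from_rotvec(o["tool_rot"]).as_matrix()
    for t in targets:
        t=np.array(t);d=r.T@(t-p)*100;p=t;print("to",t,"shift cm",d.round(2),"rows>=",round(np.linalg.norm(d)/6.25,1))
E
python3 - <<'E'
from h import *
to((.139,.609,.30),(.36,.30,.30),(.571,.1395,.24),(.571,.1395,.126))
im=dict(np.load("top0.npz"));P=cloud(im).reshape(-1,3)
for z in (.1,.15,.2,.25,.3):
    m=(abs(P[:,2]-z)<.02)&(P[:,0]>.4)&(P[:,0]<.75)&(P[:,1]>.17)&(P[:,1]<.5)
    if m.any():print(z,P[m].min(0).round(3),P[m].max(0).round(3))
E
```

```text
to [0.139 0.609 0.3  ] shift cm [-0.04  0.01 -6.98] rows>= 1.1
to [0.36 0.3  0.3 ] shift cm [-28.41 -25.22   0.04] rows>= 6.1
to [0.571  0.1395 0.24  ] shift cm [-24.14 -10.96   6.01] rows>= 4.3
to [0.571  0.1395 0.126 ] shift cm [-0.    0.02 11.4 ] rows>= 1.8
0.1 [0.506 0.234 0.08 ] [0.719 0.462 0.12 ]
0.15 [0.496 0.234 0.13 ] [0.717 0.47  0.17 ]
0.2 [0.499 0.234 0.18 ] [0.721 0.473 0.22 ]
0.25 [0.524 0.235 0.23 ] [0.74  0.459 0.27 ]
0.3 [0.68 0.21 0.28] [0.75  0.291 0.32 ]
```

>>> send_rows(
  rows=[
    [8.5,[0,0,-3.5],0],
    [8.5,[0,0,-3.5],0],
    [8.5,[-3.55,-3.15,0],0],
    [8.5,[-3.55,-3.15,0],0],
    [8.5,[-3.55,-3.15,0],0],
    [8.5,[-3.55,-3.15,0],0],
    [8.5,[-3.55,-3.15,0],0],
    [8.5,[-3.55,-3.15,0],0],
    [8.5,[-3.55,-3.15,0],0],
    [8.5,[-3.55,-3.15,0],0],
  ],
  newtons=60,
)

```text
t: 1.35
tool_pos: [0.3601, 0.2992, 0.3008]
tool_rot: [-0.351, -3.122, 0.0]
contact_force: [-0.2, 0.4, 0.2]
opening: 0.085
grip_force: 0.0
```

>>> send_rows(
  rows=[
    [6,[-4.0,-1.8,1],0],
    [6,[-4.0,-1.8,1],0],
    [6,[-4.0,-1.8,1],0],
    [6,[-4.0,-1.8,1],0],
    [6,[-4.0,-1.8,1],0],
    [6,[-4.0,-1.8,1],0],
    [6,[0,0,0],0],
    [6,[0,0,0],0],
  ],
)

```text
t: 2.35
tool_pos: [0.5692, 0.1423, 0.2409]
tool_rot: [-0.351, -3.121, -0.0]
contact_force: [0.3, -0.1, -0.3]
opening: 0.0599
grip_force: 0.0
```

```bash
python3 - <<'E'
from h import *
to((.571,.1395,.126));o=ctrl.get_obs();print(o["tool_rot"],o["contact_force"],o["opening"],o["t"])
im=ctrl.get_image("wrist");cv2.imwrite("pics/w1.png",im["frame"][...,::-1])
E
```

```text
to [0.571  0.1395 0.126 ] shift cm [-0.25 -0.23 11.49] rows>= 1.8
[-3.50795372e-01 -3.12071245e+00 -1.95172036e-04] [ 0.25992179 -0.09397734 -0.25595438] 0.059916893178201674 2.35
```

View pics/w1.png

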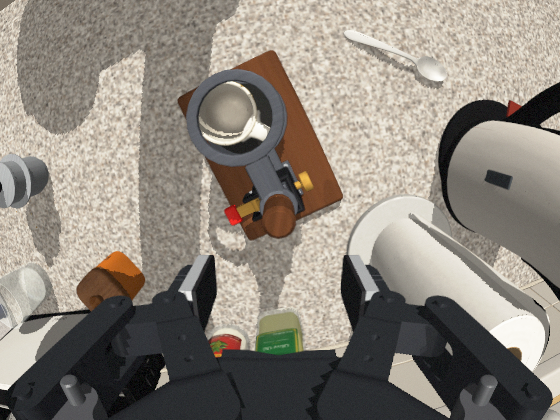

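The wrist view has the column knob at (279,215), centred between the finger pads at x≈205 and x≈352. I'll descend and grip.

>>> send_rows(
  rows=[
    [6,[-0.25,-0.23,2.5],0],
    [6,[0,0,3],0],
    [6,[0,0,3],0],
    [6,[0,0,2],0],
    [6,[0,0,1],0],
    [6,[0,0,0],0],
  ],
)

```text
t: 3.15
tool_pos: [0.5714, 0.1395, 0.1263]
tool_rot: [-0.35, -3.122, 0.0]
contact_force: [0.9, -0.1, -0.7]
opening: 0.0597
grip_force: 0.0
```

>>> send_rows(
  rows=[
    [2.2,[0,0,0],0],
    [2.2,[0,0,0],0],
    [2.2,[0,0,0],0],
    [2.2,[0,0,0],0],
    [2.2,[0,0,0],0],
    [2.2,[0,0,0],0],
    [2.2,[0,0,0],0],
    [2.2,[0,0,0],0],
  ],
  newtons=70,
)

```text
t: 4.15
tool_pos: [0.573, 0.1413, 0.1283]
tool_rot: [0.35, 3.119, 0.007]
contact_force: [1.2, 6.8, 2.1]
opening: 0.024
grip_force: 68.6
```

>>> send_rows(
  rows=[
    [2.2,[0,0.25,-0.1],0],
    [2.2,[0,0,-0.1],0],
    [2.2,[0,0,0],0],
  ],
)

```text
t: 4.53
tool_pos: [0.5729, 0.1414, 0.1284]
tool_rot: [0.351, 3.12, -0.0]
contact_force: [4.8, -2.1, -2.9]
opening: 0.024
grip_force: 69.0
```

>>> send_rows(
  rows=[
    [2.2,[0,0,-0.1],0],
    [2.2,[0,0,-0.1],0],
    [2.2,[0,0,0],0],
  ],
)

```text
t: 4.9
tool_pos: [0.5729, 0.1414, 0.1301]
tool_rot: [0.351, 3.12, -0.0]
contact_force: [6.8, -1.5, -4.2]
opening: 0.0242
grip_force: 68.8
```

>>> send_rows(
  rows=[
    [2.2,[0,0,-0.1],0],
    [2.2,[0,0,-0.1],0],
    [2.2,[0,0,0],0],
  ],
)

```text
t: 5.28
tool_pos: [0.5729, 0.1414, 0.1321]
tool_rot: [0.351, 3.12, 0.0]
contact_force: [6.5, -1.2, -4.1]
opening: 0.0238
grip_force: 68.8
```

>>> send_rows(
  rows=[
    [2.2,[0,0,-0.1],0],
    [2.2,[0,0,-0.1],0],
    [2.2,[0,0,0],0],
  ],
)

```text
t: 5.65
tool_pos: [0.5729, 0.1414, 0.1341]
tool_rot: [0.351, 3.12, 0.0]
contact_force: [5.7, -1.3, -4.3]
opening: 0.0241
grip_force: 68.9
```

>>> send_rows(
  rows=[
    [2.2,[-0.12,0,-0.1],0],
    [2.2,[0,0,-0.1],0],
    [2.2,[0,0,0],0],
  ],
)

```text
t: 6.02
tool_pos: [0.5729, 0.1413, 0.1358]
tool_rot: [-0.351, -3.121, 0.001]
contact_force: [1.7, -0.8, -4.6]
opening: 0.0241
grip_force: 68.8
```

>>> send_rows(
  rows=[
    [2.2,[0,0,-0.1],0],
    [2.2,[0,0,-0.1],0],
    [2.2,[0,0,0],0],
  ],
)

```text
t: 6.4
tool_pos: [0.573, 0.1414, 0.1383]
tool_rot: [-0.351, -3.121, 0.001]
contact_force: [-0.6, -2.1, -3.9]
opening: 0.0236
grip_force: 68.9
```

>>> send_rows(
  rows=[
    [2.2,[0,0,-0.1],0],
    [2.2,[0,0,-0.1],0],
    [2.2,[0,0,0],0],
  ],
)

```text
t: 6.78
tool_pos: [0.573, 0.1414, 0.1402]
tool_rot: [-0.351, -3.121, 0.001]
contact_force: [-0.9, -2.6, -3.5]
opening: 0.024
grip_force: 68.9
```

>>> send_rows(
  rows=[
    [2.2,[0,0,-0.1],0],
    [2.2,[0,0,-0.1],0],
    [2.2,[0,0,0],0],
  ],
)

```text
t: 7.15
tool_pos: [0.573, 0.1414, 0.1423]
tool_rot: [-0.351, -3.121, 0.001]
contact_force: [-3.3, -2.2, -3.5]
opening: 0.0244
grip_force: 68.9
```

>>> send_rows(
  rows=[
    [2.2,[0,0,-0.1],0],
    [2.2,[0,0,-0.1],0],
    [2.2,[0,0,0],0],
  ],
)

```text
t: 7.52
tool_pos: [0.573, 0.1414, 0.1443]
tool_rot: [-0.351, -3.121, 0.001]
contact_force: [-3.9, -1.7, -3.8]
opening: 0.0237
grip_force: 68.9
```

>>> send_rows(
  rows=[
    [2.2,[0,0,-0.1],0],
    [2.2,[0,0,-0.1],0],
    [2.2,[0,0,0],0],
  ],
)

```text
t: 7.9
tool_pos: [0.573, 0.1414, 0.1462]
tool_rot: [-0.351, -3.121, 0.001]
contact_force: [-4.5, -2.7, -4.2]
opening: 0.024
grip_force: 68.9
```

>>> send_rows(
  rows=[
    [2.2,[0.07,0,-0.1],0],
    [2.2,[0,0,-0.1],0],
    [2.2,[0,0,0],0],
  ],
)

```text
t: 8.28
tool_pos: [0.573, 0.1414, 0.1479]
tool_rot: [0.351, 3.121, -0.0]
contact_force: [0.4, -3.3, -9.1]
opening: 0.024
grip_force: 69.1
```

>>> send_rows(
  rows=[
    [2.2,[0,0,-0.1],0],
    [2.2,[0,0,-0.1],0],
    [2.2,[0,0,0],0],
  ],
)

```text
t: 8.65
tool_pos: [0.5729, 0.1414, 0.1494]
tool_rot: [0.351, 3.121, -0.0]
contact_force: [3.4, -3.4, -14.1]
opening: 0.0238
grip_force: 69.4
```

>>> send_rows(
  rows=[
    [2.2,[0,0,-0.1],0],
    [2.2,[0,0,-0.1],0],
    [2.2,[0,0,0],0],
  ],
)

```text
t: 9.02
tool_pos: [0.5729, 0.1414, 0.1514]
tool_rot: [0.351, 3.121, -0.0]
contact_force: [2.4, -3.8, -13.0]
opening: 0.0241
grip_force: 69.7
```

>>> send_rows(
  rows=[
    [2.2,[0,0,-0.1],0],
    [2.2,[0,0,-0.1],0],
    [2.2,[0,0,0],0],
  ],
)

```text
t: 9.4
tool_pos: [0.5729, 0.1414, 0.1538]
tool_rot: [0.351, 3.121, -0.0]
contact_force: [1.7, -4.2, -10.9]
opening: 0.0241
grip_force: 69.9
```

>>> send_rows(
  rows=[
    [2.2,[0,0,-0.1],0],
    [2.2,[0,0,-0.1],0],
    [2.2,[0,0,0],0],
  ],
)

```text
t: 9.78
tool_pos: [0.573, 0.1414, 0.1576]
tool_rot: [0.351, 3.121, -0.001]
contact_force: [-0.9, -5.4, -4.7]
opening: 0.0237
grip_force: 70.9
```

>>> send_rows(
  rows=[
    [2.2,[0,0,-0.1],0],
    [2.2,[0,0,-0.1],0],
    [2.2,[0,0,0],0],
  ],
)

```text
t: 10.15
tool_pos: [0.5729, 0.1414, 0.158]
tool_rot: [0.351, 3.121, -0.0]
contact_force: [3.1, -4.5, -9.1]
opening: 0.0239
grip_force: 70.3
```

>>> send_rows(
  rows=[
    [2.2,[0,0,-0.1],0],
    [2.2,[0,0,-0.1],0],
    [2.2,[0,0,-0.1],0],
    [2.2,[0,0,-0.1],0],
    [2.2,[0,0,0],0],
  ],
)

```text
t: 10.78
tool_pos: [0.5729, 0.1414, 0.1611]
tool_rot: [0.351, 3.121, -0.0]
contact_force: [3.7, -4.9, -12.6]
opening: 0.0238
grip_force: 70.1
```

>>> send_rows(
  rows=[
    [2.2,[0,0,-0.1],0],
    [2.2,[0,0,-0.1],0],
    [2.2,[0,0,0],0],
  ],
)

```text
t: 11.15
tool_pos: [0.573, 0.1415, 0.1631]
tool_rot: [0.351, 3.121, -0.0]
contact_force: [4.5, -4.3, -13.2]
opening: 0.0241
grip_force: 70.1
```

>>> send_rows(
  rows=[
    [2.2,[0,0,-0.1],0],
    [2.2,[0,0,-0.1],0],
    [2.2,[0,0,0],0],
  ],
)

```text
t: 11.52
tool_pos: [0.573, 0.1414, 0.1673]
tool_rot: [0.351, 3.121, -0.001]
contact_force: [-0.0, -5.2, -4.3]
opening: 0.0238
grip_force: 71.1
```

>>> send_rows(
  rows=[
    [2.2,[0,0,-0.1],0],
    [2.2,[0,0,-0.1],0],
    [2.2,[0,0,0],0],
  ],
)

```text
t: 11.9
tool_pos: [0.5729, 0.1414, 0.1679]
tool_rot: [0.351, 3.121, -0.0]
contact_force: [2.8, -4.8, -10.0]
opening: 0.0239
grip_force: 70.4
```

>>> send_rows(
  rows=[
    [2.2,[0,0,-0.1],0],
    [2.2,[0,0,-0.1],0],
    [2.2,[0,0,-0.1],0],
    [2.2,[0,0,0],0],
  ],
)

```text
t: 12.4
tool_pos: [0.5729, 0.1414, 0.1701]
tool_rot: [0.351, 3.121, -0.0]
contact_force: [3.5, -4.4, -12.6]
opening: 0.0234
grip_force: 70.2
```

>>> send_rows(
  rows=[
    [2.2,[0,0,-0.1],0],
    [2.2,[0,0,-0.1],0],
    [2.2,[0,0,0],0],
  ],
)

```text
t: 12.78
tool_pos: [0.573, 0.1414, 0.172]
tool_rot: [0.351, 3.121, -0.0]
contact_force: [5.0, -4.1, -12.6]
opening: 0.024
grip_force: 70.2
```

>>> send_rows(
  rows=[
    [2.2,[0,0,-0.1],0],
    [2.2,[0,0,-0.1],0],
    [2.2,[0,0,0],0],
  ],
)

```text
t: 13.15
tool_pos: [0.573, 0.1414, 0.1744]
tool_rot: [0.351, 3.121, -0.0]
contact_force: [4.2, -5.2, -10.4]
opening: 0.0237
grip_force: 70.3
```

>>> send_rows(
  rows=[
    [2.2,[0,0,-0.1],0],
    [2.2,[0,0,-0.05],0],
    [2.2,[0,0,0],0],
  ],
)

```text
t: 13.52
tool_pos: [0.573, 0.1414, 0.1776]
tool_rot: [0.351, 3.121, -0.0]
contact_force: [-0.5, -5.1, -5.9]
opening: 0.0241
grip_force: 71.0
```

>>> send_rows(
  rows=[
    [2.2,[0,0,-0.1],0],
    [2.2,[0,0,-0.1],0],
    [2.2,[0,0,0],0],
  ],
)

```text
t: 13.9
tool_pos: [0.5729, 0.1414, 0.178]
tool_rot: [0.351, 3.121, -0.0]
contact_force: [4.1, -5.2, -12.0]
opening: 0.024
grip_force: 70.2
```

>>> send_rows(
  rows=[
    [2.2,[0,0,-0.1],0],
    [2.2,[0,0,-0.1],0],
    [2.2,[0,0,-0.1],0],
    [2.2,[0,0,0],0],
  ],
)

```text
t: 14.4
tool_pos: [0.5729, 0.1414, 0.1805]
tool_rot: [0.351, 3.121, -0.0]
contact_force: [5.7, -4.2, -12.6]
opening: 0.0239
grip_force: 70.2
```

>>> send_rows(
  rows=[
    [2.2,[0,0,-0.1],0],
    [2.2,[0,0,-0.1],0],
    [2.2,[0,0,0],0],
  ],
)

```text
t: 14.78
tool_pos: [0.5729, 0.1414, 0.1825]
tool_rot: [0.351, 3.121, -0.0]
contact_force: [2.7, -4.0, -12.8]
opening: 0.0243
grip_force: 70.1
```

>>> send_rows(
  rows=[
    [2.2,[0,0,-0.1],0],
    [2.2,[0,0,0],0],
  ],
)

```text
t: 15.02
tool_pos: [0.573, 0.1415, 0.184]
tool_rot: [0.351, 3.121, -0.0]
contact_force: [3.1, -5.1, -8.9]
opening: 0.0237
grip_force: 70.5
```

>>> send_rows(
  rows=[
    [2.2,[0,0,-0.1],0],
    [2.2,[0,0,0],0],
  ],
)

```text
t: 15.28
tool_pos: [0.573, 0.1414, 0.1868]
tool_rot: [0.351, 3.121, -0.001]
contact_force: [-0.4, -4.7, -5.7]
opening: 0.024
grip_force: 71.1
```

>>> send_rows(
  rows=[
    [2.2,[0,0,-0.1],0],
    [2.2,[0,0,0],0],
  ],
)

```text
t: 15.52
tool_pos: [0.573, 0.1414, 0.1877]
tool_rot: [0.351, 3.121, -0.0]
contact_force: [1.0, -5.3, -5.2]
opening: 0.0238
grip_force: 70.9
```

>>> send_rows(
  rows=[
    [2.2,[0,0,0.05],0],
    [2.2,[0,0,0.05],0],
    [2.2,[0,0,0.05],0],
    [2.2,[0,0,0.05],0],
    [2.2,[0,0,0],0],
  ],
)

```text
t: 16.15
tool_pos: [0.573, 0.1414, 0.1863]
tool_rot: [0.351, 3.121, -0.001]
contact_force: [-1.2, -5.4, -2.8]
opening: 0.0239
grip_force: 71.2
```

>>> send_rows(
  rows=[
    [2.2,[0,0,0.05],0],
    [2.2,[0,0,0.05],0],
    [2.2,[0,0,0],0],
  ],
)

```text
t: 16.52
tool_pos: [0.573, 0.1414, 0.1861]
tool_rot: [0.351, 3.121, -0.001]
contact_force: [-3.3, -4.9, -0.3]
opening: 0.0239
grip_force: 71.6
```

>>> send_rows(
  rows=[
    [2.2,[0,0,0.05],0],
    [2.2,[0,0,0.05],0],
    [2.2,[0,0,0],0],
  ],
)

```text
t: 16.9
tool_pos: [0.573, 0.1414, 0.186]
tool_rot: [0.351, 3.121, -0.001]
contact_force: [-4.1, -5.6, 3.5]
opening: 0.0239
grip_force: 71.9
```

>>> send_rows(
  rows=[
    [2.2,[0,-0.12,-0.1],0],
    [2.2,[0,0,0],0],
    [3.2,[0,0,0],0],
    [4.5,[0,0,0],0],
    [6,[0,0,0],0],
    [6,[0,0,0],0],
    [6,[0,0,0],0],
    [6,[0,0,0],0],
  ],
)

```text
t: 17.9
tool_pos: [0.5724, 0.1404, 0.1838]
tool_rot: [-0.351, -3.122, 0.0]
contact_force: [-0.9, 0.5, 0.3]
opening: 0.0598
grip_force: 0.0
```

>>> send_rows(
  rows=[
    [6,[0,0,-3],0],
    [6,[0,0,-3],0],
    [6,[0,0,-3],0],
    [6,[0,0,-3],0],
    [6,[0,0,0],0],
  ],
)

```text
t: 18.52
tool_pos: [0.5738, 0.1406, 0.3073]
tool_rot: [0.35, 3.116, 0.002]
contact_force: [0.6, 0.1, 1.1]
opening: 0.0597
grip_force: 0.0
```

```bash
python3 - <<'E'
from h import *
to((.573,.1414,.31),(.474,-.02,.31),(.4735,-.1955,.25),(.4735,-.1955,.088))
E
```

```text
to [0.573  0.1414 0.31  ] shift cm [ 0.09  0.06 -0.27] rows>= 0.0
to [ 0.474 -0.02   0.31 ] shift cm [  6.07 -17.93  -0.07] rows>= 3.0
to [ 0.4735 -0.1955  0.25  ] shift cm [ -3.81 -17.14   5.99] rows>= 3.0
to [ 0.4735 -0.1955  0.088 ] shift cm [ 0.09 -0.03 16.2 ] rows>= 2.6
```

>>> send_rows(
  rows=[
    [5,[1.5,-4.5,0],0],
    [5,[1.5,-4.5,0],0],
    [5,[1.5,-4.5,0],0],
    [5,[1.6,-4.4,0],0],
    [5,[-0.95,-4.3,1.5],0],
    [5,[-0.95,-4.3,1.5],0],
    [5,[-0.95,-4.3,1.5],0],
    [5,[-0.95,-4.3,1.5],0],
    [5,[0,0,0],0],
    [5,[0,0,0],0],
  ],
)

```text
t: 19.77
tool_pos: [0.4718, -0.1961, 0.2428]
tool_rot: [-0.351, -3.12, -0.002]
contact_force: [0.1, 1.0, -0.7]
opening: 0.05
grip_force: 0.0
```

```bash
cat > look.py <<'E'
import sys
from h import *
to((.4735,-.1965,.090))
for n in("top","scene"):
    im=ctrl.get_image(n);P=cloud(im).reshape(-1,3);np.savez(f"{n}1.npz",**im);cv2.imwrite(f"pics/{n}1.png",im["frame"][...,::-1])
    near=lambda c,r:np.hypot(P[:,0]-c[0],P[:,1]-c[1])<r
    k=P[near((.573,.141),.03)&(P[:,2]>.13)&(P[:,2]<.26)]
    kt=k[k[:,2]>np.sort(k[:,2])[-8]-.006] if len(k) else k
    print(n,"knob top",np.sort(k[:,2])[-4:].round(4),"mid",((kt.min(0)+kt.max(0))/2).round(4))
    g=P[near((.491,.121),.05)&(P[:,2]>.155)&(P[:,2]<.185)]
    print("ring",len(g),"z",np.median(g[:,2]).round(4),g.min(0).round(4),g.max(0).round(4),"mid",((g.min(0)+g.max(0))/2).round(4))
    if len(g)>20:
        c,r=cv2.minEnclosingCircle((g[near((.491,.121),.05)[:len(g)]] if 0 else g)[:,:2].astype(np.float32)*1000);print("circ",c,r)
    f=P[near((.473,-.197),.045)&(P[:,2]>.08)&(P[:,2]<.09)]
    if len(f):print("lid mid",((f.min(0)+f.max(0))/2).round(4))
im=ctrl.get_image("wrist");cv2.imwrite("pics/w2.png",im["frame"][...,::-1])
E
python3 look.py
```

```text
to [ 0.4735 -0.1965  0.09  ] shift cm [-0.2  -0.02 15.28] rows>= 2.4
top knob top [0.2207 0.2208 0.2221 0.2222] mid [0.5723 0.1402 0.2179]
ring 580 z 0.171 [0.4493 0.0811 0.1644] [0.5397 0.1609 0.1772] mid [0.4945 0.121  0.1708]
circ (494.32745361328125, 121.66059112548828) 46.22529220581055
lid mid [ 0.4695 -0.1786  0.0843]Traceback (most recent call last):
  File "look.py", line 9, in <module>
    print(n,"knob top",np.sort(k[:,2])[-4:].round(4),"mid",((kt.min(0)+kt.max(0))/2).round(4))
                                                             ~~~~~~^^^
    return umr_minimum(a, axis, None, out, keepdims, initial, where)
ValueError: zero-size array to reduction operation minimum which has no identity
```

```bash
python3 - <<'E'
from h import *
im=ctrl.get_image("wrist");cv2.imwrite("pics/w2.png",im["frame"][...,::-1])
E
```

```text
(no output)
```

View pics/w2.png

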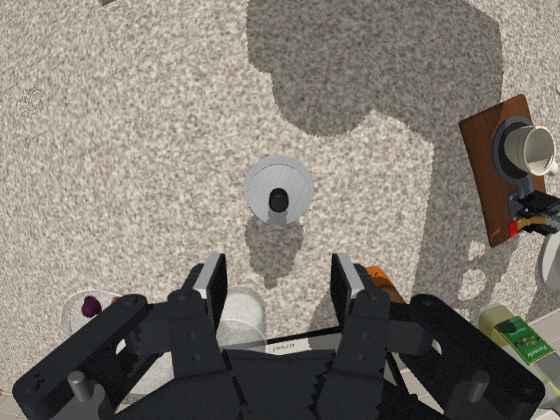

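The wrist view has the filter knob at (279,200), centred between the pads, with the glass and tin clear of the fingers. I'll descend and grip.

>>> send_rows(
  rows=[
    [5,[-0.2,0,4],0],
    [5,[0,0,4],0],
    [5,[0,0,3.5],0],
    [5,[0,0,2.5],0],
    [5,[0,0,1.2],0],
    [5,[0,0,0],0],
    [5,[0,0,0],0],
  ],
  newtons=40,
)

```text
t: 20.8
tool_pos: [0.4751, -0.1975, 0.0934]
tool_rot: [0.35, 3.12, -0.002]
contact_force: [-0.8, -0.3, -0.4]
opening: 0.0503
grip_force: 0.0
```

>>> send_rows(
  rows=[
    [3,[0,0,0],0],
    [2,[0,0,0],0],
    [1.4,[0,0,0],0],
    [1.4,[0,0,0],0],
    [1.4,[0,0,0],0],
    [1.4,[0,0,0],0],
    [1.4,[0,0,0],0],
    [1.4,[0,0,0],0],
  ],
)

```text
t: 21.8
tool_pos: [0.4747, -0.1973, 0.0927]
tool_rot: [0.351, 3.121, -0.0]
contact_force: [-0.1, 1.8, 5.4]
opening: 0.0165
grip_force: 39.3
```

>>> send_rows(
  rows=[
    [1.4,[0,0,-0.5],0],
    [1.4,[0,0,-2],0],
    [1.4,[0,0,-4],0],
    [1.4,[0,0,-4],0],
    [1.4,[0,0,-4],0],
    [1.4,[0,0,-4],0],
    [1.4,[0,0,-2],0],
    [1.4,[0,0,0],0],
    [1.4,[0,0,0],0],
  ],
)

```text
t: 22.92
tool_pos: [0.4733, -0.1968, 0.2942]
tool_rot: [-0.35, -3.118, -0.002]
contact_force: [-0.4, -0.6, -3.1]
opening: 0.0161
grip_force: 39.3
```

```bash
python3 - <<'E'
from h import *
to((.492,.122,.30));print(ctrl.get_obs()["contact_force"],ctrl.get_obs()["opening"])
E
```

```text
to [0.492 0.122 0.3  ] shift cm [ 5.25 31.5  -0.53] rows>= 5.1
[-0.35622198 -0.56546948 -3.13902447] 0.016104451285611256
```

>>> send_rows(
  rows=[
    [1.4,[0.3,1.5,0],0],
    [1.4,[0.65,3.9,0],0],
    [1.4,[0.7,4.2,0],0],
    [1.4,[0.7,4.2,0],0],
    [1.4,[0.7,4.2,0],0],
    [1.4,[0.7,4.2,0],0],
    [1.4,[0.7,4.2,0],0],
    [1.4,[0.5,3.2,0],0],
    [1.4,[0.3,1.4,0],0],
    [1.4,[0,0.5,0],0],
  ],
)

```text
t: 24.18
tool_pos: [0.4923, 0.1223, 0.296]
tool_rot: [-0.349, -3.121, 0.001]
contact_force: [-0.8, -0.8, -2.6]
opening: 0.0167
grip_force: 39.4
```

>>> send_rows(
  rows=[
    [1.4,[0,0,0],0],
    [1.4,[0,0,0],0],
    [1.4,[0,0,0],0],
    [1.4,[0,0,0],0],
  ],
)

```text
t: 24.68
tool_pos: [0.4929, 0.1212, 0.2968]
tool_rot: [0.352, 3.122, -0.0]
contact_force: [-0.6, 0.0, -1.9]
opening: 0.0164
grip_force: 39.4
```

```bash
python3 - <<'E'
from h import *
to((.492,.122,.30))
T=ctrl.get_obs()["tool_pos"]
for n in("top","scene"):
    im=ctrl.get_image(n);P=cloud(im);F=im["frame"];np.savez(f"{n}2.npz",**im)
    cv2.imwrite(f"pics/{n}2.png",F[...,::-1])
    Q=P.reshape(-1,3);r=np.hypot(Q[:,0]-T[0],Q[:,1]-T[1])
    for a,b in((.205,.255),(.252,.270),(.27,.296)):
        f=Q[(r<.05)&(Q[:,2]>a)&(Q[:,2]<b)]
        if len(f)>5:print(n,a,len(f),f.min(0).round(4),f.max(0).round(4),((f.min(0)+f.max(0))/2).round(4))
    g=Q[(r<.055)&(Q[:,2]>.16)&(Q[:,2]<.18)]
    if len(g)>5:print("ring",g.min(0).round(4),g.max(0).round(4))
a=cv2.imread("pics/scene2.png")[100:260,160:300];b=cv2.imread("pics/top2.png")[140:300,160:300]
cv2.imwrite("pics/c2.png",cv2.resize(cv2.hconcat([a,b]),None,fx=2.8,fy=2.8,interpolation=cv2.INTER_CUBIC))
E
```

```text
to [0.492 0.122 0.3  ] shift cm [ 0.1   0.06 -0.32] rows>= 0.1
top 0.252 56 [0.4547 0.1117 0.2584] [0.4626 0.1408 0.2654] [0.4587 0.1263 0.2619]
top 0.27 29 [0.4613 0.1092 0.2804] [0.4706 0.1245 0.2907] [0.466  0.1169 0.2855]
ring [0.4495 0.0835 0.1662] [0.4785 0.1519 0.1766]
scene 0.205 249 [0.461  0.091  0.2056] [0.5041 0.1394 0.2508] [0.4826 0.1152 0.2282]
scene 0.252 250 [0.4537 0.0828 0.2579] [0.5237 0.155  0.2699] [0.4887 0.1189 0.2639]
scene 0.27 375 [0.4592 0.0901 0.27  ] [0.518  0.1499 0.2946] [0.4886 0.12   0.2823]
ring [0.4469 0.0792 0.1609] [0.5457 0.1615 0.1766]
```

View pics/c2.png

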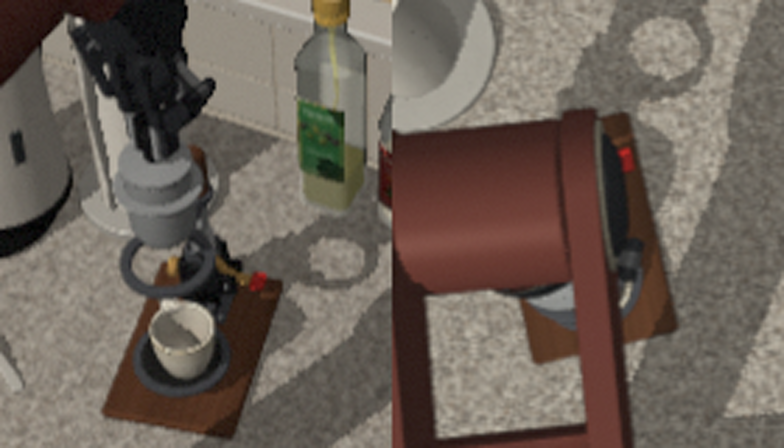

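The left half (scene view) shows the filter upright and held above the ring, with filter at about (158,195) and ring at about (168,262). The cup is untouched. I'll apply a 1 mm correction and lower it.

>>> send_rows(
  rows=[
    [1.4,[0.14,0.09,0],0],
    [1.4,[0,0,0.8],0],
    [1.4,[0,0,0.8],0],
    [1.4,[0,0,0.8],0],
    [1.4,[0,0,0.4],0],
    [1.4,[0,0,0.4],0],
    [1.4,[0,0,0.4],0],
    [1.4,[0,0,0.4],0],
    [1.4,[0,0,0.4],0],
    [1.4,[0,0,0],0],
  ],
)

```text
t: 26.02
tool_pos: [0.4914, 0.1228, 0.2523]
tool_rot: [-0.351, -3.121, 0.0]
contact_force: [0.7, 0.3, -2.1]
opening: 0.0162
grip_force: 39.4
```

>>> send_rows(
  rows=[
    [1.4,[0,0,0.3],0],
    [1.4,[0,0,0.3],0],
    [1.4,[0,0,0.3],0],
    [1.4,[0,0,0.3],0],
    [1.4,[0,0,0],0],
  ],
)

```text
t: 26.65
tool_pos: [0.4914, 0.1228, 0.2403]
tool_rot: [-0.351, -3.121, 0.0]
contact_force: [-0.6, -0.2, -2.2]
opening: 0.0163
grip_force: 39.4
```

>>> send_rows(
  rows=[
    [1.4,[0,0,0.3],0],
    [1.4,[0,0,0.3],0],
    [1.4,[0,0,0.3],0],
    [1.4,[0,0,0.3],0],
    [1.4,[0,0,0.3],0],
    [1.4,[0,0,0.3],0],
    [1.4,[0,0,0.3],0],
    [1.4,[0,0,0.3],0],
    [1.4,[0,0,0],0],
  ],
)

```text
t: 27.78
tool_pos: [0.4914, 0.1228, 0.2164]
tool_rot: [-0.351, -3.121, 0.0]
contact_force: [0.5, 0.0, -3.1]
opening: 0.0165
grip_force: 39.4
```

>>> send_rows(
  rows=[
    [1.4,[0,0,0.1],0],
    [1.4,[0,0,0.1],0],
    [1.4,[0,0,0],0],
  ],
)

```text
t: 28.15
tool_pos: [0.4916, 0.1228, 0.2148]
tool_rot: [-0.351, -3.122, 0.0]
contact_force: [0.0, 0.4, -1.0]
opening: 0.0161
grip_force: 39.4
```

>>> send_rows(
  rows=[
    [1.4,[0,0,0.1],0],
    [1.4,[0,0,0.1],0],
    [1.4,[0,0,0],0],
  ],
)

```text
t: 28.52
tool_pos: [0.4915, 0.1228, 0.2126]
tool_rot: [-0.351, -3.122, 0.0]
contact_force: [-0.4, -0.1, -1.9]
opening: 0.0162
grip_force: 39.4
```

>>> send_rows(
  rows=[
    [1.4,[0,0,0.1],0],
    [1.4,[0,0,0.1],0],
    [1.4,[0,0,0],0],
  ],
)

```text
t: 28.9
tool_pos: [0.4915, 0.1228, 0.2106]
tool_rot: [-0.351, -3.122, 0.0]
contact_force: [-0.3, -0.4, -2.8]
opening: 0.0162
grip_force: 39.4
```

>>> send_rows(
  rows=[
    [1.4,[0,0,0.1],0],
    [1.4,[0,0,0],0],
  ],
)

```text
t: 29.15
tool_pos: [0.4916, 0.1228, 0.2097]
tool_rot: [-0.351, -3.122, 0.0]
contact_force: [0.6, -0.1, -2.7]
opening: 0.0166
grip_force: 39.4
```

>>> send_rows(
  rows=[
    [1.4,[0,0,0.1],0],
    [1.4,[0,0,0],0],
  ],
)

```text
t: 29.4
tool_pos: [0.4918, 0.123, 0.2094]
tool_rot: [0.351, 3.121, 0.0]
contact_force: [-0.4, 1.0, 1.0]
opening: 0.0162
grip_force: 39.6
```

>>> send_rows(
  rows=[
    [1.4,[0,0,0.05],0],
    [1.4,[0,0,0],0],
  ],
)

```text
t: 29.65
tool_pos: [0.4918, 0.123, 0.2092]
tool_rot: [0.351, 3.121, 0.001]
contact_force: [-2.4, 1.2, 3.9]
opening: 0.0165
grip_force: 40.0
```

>>> send_rows(
  rows=[
    [1.8,[0,0,0],0],
    [2.2,[0,0,0],0],
    [3,[0,0,0],0],
    [4,[0,0,0],0],
    [4.5,[0,0,0],0],
    [4.5,[0,0,0],0],
    [4.5,[0,0,0],0],
  ],
)

```text
t: 30.52
tool_pos: [0.4916, 0.1228, 0.2083]
tool_rot: [0.351, 3.122, 0.0]
contact_force: [-1.5, 0.2, -0.5]
opening: 0.0448
grip_force: 0.0
```

>>> send_rows(
  rows=[
    [4.5,[0,0,-0.5],0],
    [4.5,[0,0,-2],0],
    [4.5,[0,0,-4],0],
    [4.5,[0,0,-4],0],
    [4.5,[0,-4,-1],0],
    [4.5,[0,-5,0],0],
    [4.5,[0,-5,0],0],
    [4.5,[0,-5,0],0],
    [4.5,[0,-4,0],0],
    [4.5,[0,0,0],0],
  ],
)

```text
t: 31.78
tool_pos: [0.4403, -0.1034, 0.3251]
tool_rot: [0.357, 3.119, -0.001]
contact_force: [-0.2, 0.2, 0.9]
opening: 0.0451
grip_force: 0.0
```

```bash
python3 - <<'E'
from h import *
for n in("top","scene"):
    im=ctrl.get_image(n);Q=cloud(im).reshape(-1,3);cv2.imwrite(f"pics/{n}3.png",im["frame"][...,::-1])
    r=np.hypot(Q[:,0]-.491,Q[:,1]-.122)
    for k,a,b in(("ring",.167,.1732),("flange",.1738,.181),("lid",.195,.208),("lidknob",.222,.24)):
        f=Q[(r<.042)&(Q[:,2]>a)&(Q[:,2]<b)]
        if len(f)>5:print(n,k,len(f),f.min(0).round(4),f.max(0).round(4),((f.min(0)+f.max(0))/2)[:2].round(4),np.median(f[:,2]).round(4))
a=cv2.imread("pics/scene3.png")[130:270,170:300];b=cv2.imread("pics/top3.png")[150:290,170:300]
cv2.imwrite("pics/c3.png",cv2.resize(cv2.hconcat([a,b]),None,fx=3,fy=3,interpolation=cv2.INTER_CUBIC))
E
```

```text
top ring 301 [0.4494 0.0812 0.167 ] [0.533  0.1611 0.1732] [0.4912 0.1212] 0.1712
top flange 175 [0.4513 0.083  0.1739] [0.5325 0.1581 0.1791] [0.4919 0.1206] 0.1752
top lid 601 [0.4607 0.0937 0.195 ] [0.5182 0.151  0.2073] [0.4895 0.1223] 0.2003
top lidknob 63 [0.4816 0.1133 0.222 ] [0.4977 0.129  0.2338] [0.4897 0.1211] 0.2299
scene ring 141 [0.4492 0.0808 0.1672] [0.5276 0.161  0.1732] [0.4884 0.1209] 0.1713
scene flange 151 [0.4501 0.0858 0.1739] [0.5213 0.1573 0.181 ] [0.4857 0.1215] 0.1756
scene lid 322 [0.4585 0.091  0.1954] [0.5199 0.152  0.2079] [0.4892 0.1215] 0.2008
scene lidknob 45 [0.4796 0.1125 0.2222] [0.4957 0.1309 0.2333] [0.4877 0.1217] 0.2291
```

View pics/c3.png

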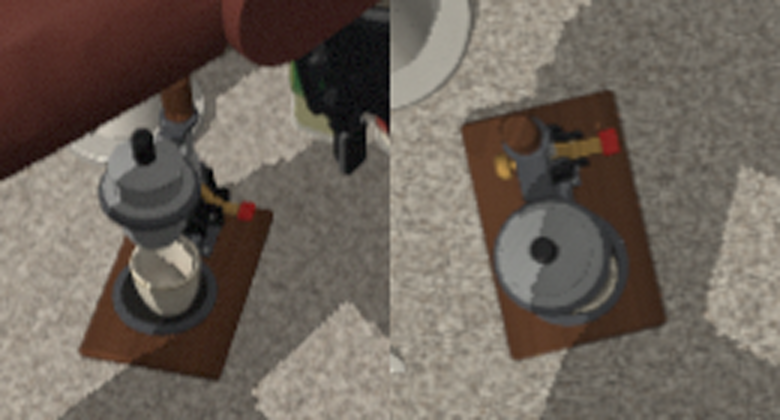

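The filter hangs level. Its lid centre is within about 2 mm of the ring centre, and its height matches the flange resting on the ring. The cup is in place and the arm is clear.

```bash
python3 -c "
from station import ctrl
print(ctrl.finish_job())"
```

```text
the job is handed in; nothing more can be done
None
```

I pulled the column up four clicks and eased it onto the pawl, hung the filter level on its flange in the ring, left the cup standing on its shelf, and handed the job in at about 32 s; the verdict was not reported.

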